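Hold the photometer flap at its balance point

TASK

Plug the loose orange reference block upright into the square well of the photometer until it is fully home, and let go of it. Then take the black flap by the red knob at its end, swing it up from its open stop to its over-centre balance point, where it stands upright and would fall neither way, and finish while still gripping the knob and holding the flap still there. Never let the flap swing on over the block towards shut, and leave the bottle, the jar and the beaker where they stand.

Things in the scene. Friction and masses are not known exactly. Their poses are not given: they have to be found in the camera images.
- block_center (a point): centre of the loose orange reference block, half-way up: a square plug 24 x 24 mm, 70 mm tall, about 80 g, standing upright on the bench at the start, chamfered foot down; z is its long axis, x and y are square to its sides; any of the four ways round fits. Grip it within 15 mm of its top, so that the fingers stay clear of the photometer when it is plugged in
- well (a point): centre of the mouth of the 26 x 26 mm well, 30 mm deep, dark frame, in the top of the photometer (fixed white box, 240 x 170 x 85 mm high, pose varies); when home 40 mm of the block stands out. z is up, x level towards the hinge, away from the robot, y along the hinge; the box reaches 110 mm before the well, 130 mm behind it, 85 mm to either side
- hinge (a point): middle of the flap's hinge axis, 65 mm behind the well (along the well's x) and 32 mm above the top of the photometer; same axes as the well, the hinge axis is y
- knob (a point): centre of the red knob at the flap's free end: a cylinder 18 mm across, 22 mm long, lying along the hinge axis, with flat ends to pinch, 132 mm from the hinge axis, on an 8 mm steel stem; the black hood begins 40 mm below the knob's centre. The knob turns between pinching fingers with a little friction, so the tool may stay pointing down while it follows the arc
- flap (a joint): angle of the flap, a black hood 82 mm long, 70 wide, 50 deep, 160 g: 0 shut over the well (knob on the robot's side, level with the hinge), 1.57 upright (knob straight above the hinge), 2.2 at the open stop, leaning away from the robot, where it starts. It swings freely, no spring: it balances upright at 1.57, falls shut below and open above that
- reagent: bystander: amber bottle with white cap, 64 mm across, 150 mm tall; origin at the centre of its underside
- jar: bystander: small white jar with red cap, 52 mm across, 70 mm tall; origin at the centre of its underside
- beaker: bystander: clear glass beaker, 68 mm across, 85 mm tall; origin at the centre of its underside
There are look-alikes about, which are no part of the job. Of the things like the part that bears block_center, leave any that is blue or turquoise; of the rest the smaller one is meant.

How it is judged:
On the way:
1. the block is fully home in the well and let go, with the flap still open (horizontal distance between block_center and well below 0.004 m and z of block_center in the frame of well below 0.008 m and angle between block_center's own z axis and vertical below 0.08 rad and value of joint flap above 1.75 rad and contact force between the fingers and block below 0.1 N), for 0.2 s.
At the end, for the whole second after the job is handed in: Fingers grip the flap (over 2 N), still (under 0.05 rad/s), within 0.08 rad of upright balance (1.57 rad), the block not touching it; block home in the well: centre within 4 mm of its axis and under 8 mm above its mouth, tilted under 0.08 rad, robot off it (value of joint flap between 1.49 and 1.65 rad and velocity of joint flap between -0.05 and 0.05 rad/s and contact force between the fingers and flap above 2 N and contact force between block and flap below 0.1 N and horizontal distance between block_center and well below 0.004 m and z of block_center in the frame of well below 0.008 m and angle between block_center's own z axis and vertical below 0.08 rad and contact force between the arm and block below 0.1 N); the arm keeps its last pose, push and grip.
It fails at once if the flap swings on towards shut (below 1.2 rad) (value of joint flap below 1.2 rad).
It fails at once if the bottle, the jar or the beaker is moved by more than 30 mm or tipped (distance of any of reagent, jar, beaker from where it was at the start of the episode above 0.03 m or angle between any of reagent, jar, beaker's own z axis and vertical above 0.4 rad).
It also fails if it takes over 64 s, if anything falls off the work surface, if the arm or the gripper's body presses on something with over 40 N, if the wrist force passes 120 N, or if a joint passes its speed limit or range.

ROBOT

A 7-joint arm with a two-finger parallel gripper is mounted at the origin on the work surface. World frame = base frame: x ahead of the robot, y to its left, z up, the work surface at z = 0. Lengths are in m, angles in rad, forces in N, time in s.
With the tool pointing down it reaches from about 0.425 to 0.875 m from the base axis. Payload 4.7 kg.
Tool frame: the origin (TCP) lies at the very end of the fingers, on their centre line; the grasp point (between the pads) lies 19 mm behind it (grip_point_offset is the distance from the TCP to the grasp point, in m); x points along the fingers, z is the direction in which the jaws open and shut, and the axes are right-handed (so a half turn about x gives the same grasp; the last joint's range is limited). The gripper opens to 87 mm and grips with 3 to 60 N. Pads are 19 mm wide; open, the fingers measure 117 mm over their backs; the gripper's body (75 mm by 190 mm) begins 51 mm behind the grasp point.
Start: joints at [-1.163, 0.321, -0.07, 1.45, 0.023, 1.371, -0.057], TCP at [0.249, 0.6, 0.223] pointing down, gripper open.
Joint ranges: [-2.86, 2.86], [-0.3, 2.09], [-1.38, 1.24], [0.06, 2.45], [-1.56, 4.7], [0.09, 2.05], [-2.69, 2.69]. Speed limits (rad/s): [2.57, 2.57, 3.14, 3.14, 3.14, 3.14, 3.14].

INTERFACE

Orientations are given as a rotation vector (axis times angle).
In Python, from bench import get_state, get_image, calibration, close_job, grip_point_offset gives the robot as it stands.
- The arm moves only by the tool play_rows, never from a script. Its argument "targets" is a list of rows, each an object with "claw": the closure, from 0 (fully open) to 1 (shut); "linear": the shift along the tool's x, y, z as a fraction of full scale, a list of three; "rotation": the turn, a rotation vector about the tool's x, y, z as a fraction of full scale, a list of three. In form: [{"claw": claw, "linear": [x, y, z], "rotation": [wx, wy, wz]}, ...]. A call has 1 to 10 rows; each row shifts and turns the pose as measured when the row begins, along the tool's axes as they then stand; what a row does not reach is not made up. Full scale, the value 1, is 2.5 cm for a shift and 90 degrees for a turn. A row lasts 1/12 s, in which the tool goes at most 41.7 mm and 7.16 degrees, less where a joint would pass 70% of its speed; a pose out of reach is approached as far as the arm can. A call with a number of a shift or a turn outside -1 to 1 is refused whole. A call with a gripper value outside its range is refused whole. The fingers move at their own pace and stop on an object; "newtons" is the grip in N (left out, the last holds). Time passes only in rows, so rows that do not move let the fingers close. It gives the time, the measured TCP pose, the force and the opening at its end, in the units of the state.
- get_state(): the state, without advancing time (a new reading comes with each control period).
- get_image(name): name is "side" or "top"; returns the picture (480x640x3 uint8, blue, green, red); there is no depth.
- calibration(name): a dict with "fx", "fy", "cx", "cy" (pixels), "rvec" (rotation vector, rad) and "tvec" (3), from world to camera coordinates, as OpenCV has them. Camera axes: x right, y down, z forward; pixel columns grow to the right and rows downward; lengths in m; the calibration is good to about 2 mm. A picture is of the moment at which its call begins. calibration takes no time and is no camera call.
- close_job(): hands the job in, once; it reports no verdict.
The state is a dict: "time": time; "joint_positions": joint angles; "qd": joint speeds; "joint_torque": joint torques, N m; "position": TCP position; "tool_rot": TCP orientation; "ft_force": force on the tool from outside, world axes, zero at the start; "torque": the same for the moment, N m; "grip_width": opening from 0.0 (shut) to 1.0 (fully open).
Only numpy, scipy, OpenCV 4.12 (cv2) and the standard library are available. Lean on these libraries where they do the work, as an engineer would, in place of code of your own. Each camera call takes 0.05 s, during which the arm holds its last target. There are 200 camera calls.

## Working session

There is one attempt and no reset: what is moved stays moved. The work goes in short steps, Python scripts to look and compute and a tool call to move; the robot and the scene stay as the last step left them, time stands still between calls to the robot, and variables do not carry over. Pictures are saved under pics/ and viewed, about 8 in all and at most 12, crops included, and the job is handed in when it is done.

Besides the shell and the picture viewer there is one more tool, called after "Request:" by a JSON object that holds its "method" and its "body", one argument or row to a line. play_rows: Moves the arm, as the interface text tells. Shift numbers are shares of 2.5 cm and turn numbers shares of 90 degrees, none past 1 either way. Its arguments: {"type":"object","properties":{"targets":{"type":"array"},"newtons":{"type":"number"}},"required":["targets"]}

```bash
mkdir -p pics; ls
python3 - <<'E'
from bench import *
import cv2
for n in("side","top"):
    cv2.imwrite(f"pics/{n}0.png",get_image(n)); print(n,calibration(n))
print(get_state(),grip_point_offset)
E
```

```text
pics
side {'fx': 507.4483428808045, 'fy': 507.4483428808045, 'cx': 317.2576804080869, 'cy': 243.6591728656266, 'rvec': array([ 2.17484843, -0.99145908,  0.38421903]), 'tvec': array([-0.3630889 ,  0.37612148,  0.98822827])}
top {'fx': 540.041236894867, 'fy': 540.041236894867, 'cx': 313.7405112934819, 'cy': 241.00843166364365, 'rvec': array([ 2.17834319, -2.18748515,  0.0508366 ]), 'tvec': array([0.01061412, 0.56306887, 1.06391603])}
{'time': 0.1, 'joint_positions': array([-1.16289173,  0.32175061, -0.07008346,  1.45156115,  0.02264978,
        1.37082114, -0.05691247]), 'qd': array([-8.12740127e-04, -1.26801715e-03,  8.84170118e-04, -4.54662100e-03,
       -5.04089848e-04, -7.84261130e-05, -9.09165226e-04]), 'joint_torque': array([ 7.20686307e-05, -4.92572165e+01, -4.05485937e-01, -3.13400066e+01,
       -6.40702969e-02,  3.95632675e-02,  6.05472451e-05]), 'position': array([0.24927611, 0.59975209, 0.22156569]), 'tool_rot': array([-0.91551131,  1.37155052,  0.91371507]), 'ft_force': array([-0.12920852, -0.34345441,  0.60891407]), 'torque': array([-0.0226226 ,  0.01113318, -0.00695917]), 'grip_width': 0.9996042133887239} 0.0187
```

View pics/side0.png

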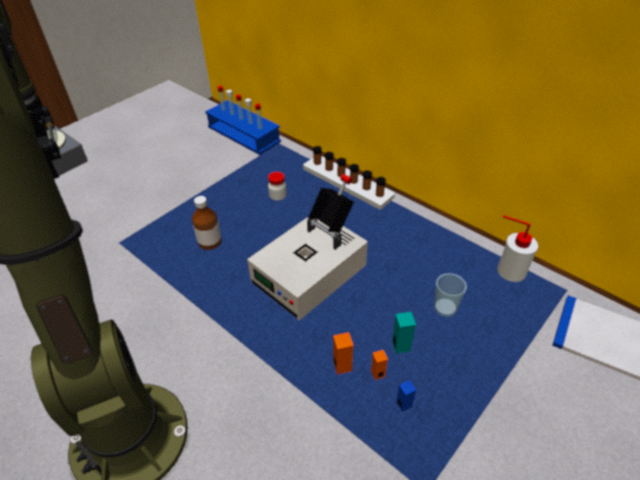

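View pics/top0.png

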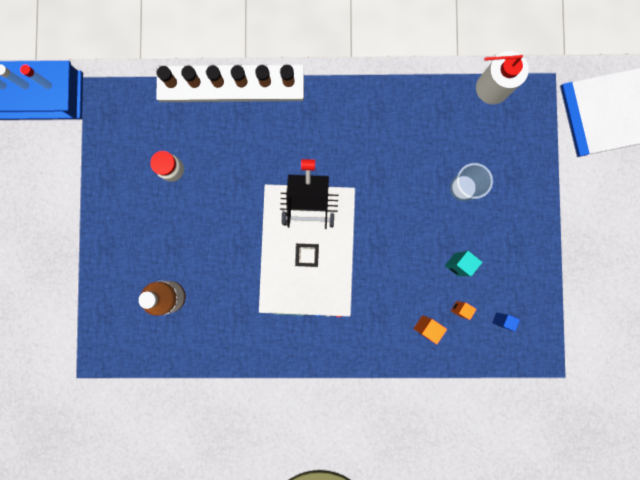

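The side picture shows four block-like things: large orange (343,352), small orange (379,364), teal (403,332) and blue (406,396). In the top picture they are at (432,329), (465,311), (465,263) and (507,322). The small orange one fits the description. The well is at (307,255) and the knob at (308,165) in the top picture. I'll check the choice in one close crop.

```bash
cat > h.py <<'E'
import numpy as np, cv2
from bench import *
from scipy.spatial.transform import Rotation as R
def cam(n):
    c=calibration(n); K=np.array([[c['fx'],0,c['cx']],[0,c['fy'],c['cy']],[0,0,1]]); return K,R.from_rotvec(c['rvec']).as_matrix(),np.array(c['tvec'])
def proj(n,P):
    K,r,t=cam(n); return cv2.projectPoints(np.atleast_2d(np.array(P,float)),cv2.Rodrigues(r)[0],t,K,None)[0][:,0]
def onz(n,uv,z):
    K,r,t=cam(n); o=-r.T@t; d=r.T@np.linalg.inv(K)@np.array([*uv,1.]); return o+d*(z-o[2])/d[2]
def tri(a,b):
    Ps=[]
    for n in("side","top"):
        K,r,t=cam(n); Ps.append(K@np.c_[r,t])
    X=cv2.triangulatePoints(Ps[0],Ps[1],np.array(a,float).reshape(2,1),np.array(b,float).reshape(2,1)); return (X[:3]/X[3]).ravel()
def tool():
    s=get_state(); return s,np.array(s['position']),R.from_rotvec(s['tool_rot']).as_matrix()
E
python3 - <<'E'
from h import *
s=cv2.imread("pics/side0.png");t=cv2.imread("pics/top0.png")
def c(im,x,y,w,h,f):return cv2.resize(im[y:y+h,x:x+w],None,fx=f,fy=f,interpolation=cv2.INTER_CUBIC)
a=np.hstack([c(s,330,310,100,75,4),c(t,410,290,100,75,4)])
b=np.hstack([c(s,240,170,133,100,3)[:300,:399],c(t,250,150,133,100,3)[:300,:399]])
b=cv2.resize(b,(800,300))
cv2.imwrite("pics/crop1.png",np.vstack([a,b]))
# orange contours top
for n,im in(("side",s),("top",t)):
    hsv=cv2.cvtColor(im,cv2.COLOR_BGR2HSV)
    for nm,lo,hi in(("orange",(5,150,90),(20,255,255)),("red",(0,150,120),(4,255,255))):
        m=cv2.inRange(hsv,lo,hi)
        for k in cv2.findContours(m,0,2)[0]:
            if cv2.contourArea(k)>40: print(n,nm,cv2.contourArea(k),cv2.boundingRect(k),cv2.minAreaRect(k))
print("well z.085",onz("top",(307,255),.085),onz("side",(305,252),.085))
print("knob",tri((346,178),(308,165)))
_,p,M=tool();print(p,M)
E
```

```text
side orange 273.0 (372, 350, 15, 29) ((378.9621276855469, 363.9552001953125), (13.702506065368652, 28.484600067138672), 4.763640880584717)
side orange 592.5 (333, 333, 20, 40) ((343.2620544433594, 352.4552001953125), (38.87397766113281, 18.673603057861328), 86.633544921875)
side orange 159.5 (502, 214, 31, 24) ((517.2490844726562, 225.20285034179688), (35.196449279785156, 14.43651008605957), 17.354022979736328)
side orange 185.5 (193, 211, 21, 15) ((202.2452850341797, 219.14149475097656), (19.505197525024414, 12.774531364440918), 15.945395469665527)
side orange 45.5 (254, 102, 8, 9) ((257.5, 106.0), (8.0, 7.0), 90.0)
side orange 43.5 (234, 93, 8, 9) ((237.5, 97.0), (8.0, 7.0), 90.0)
side orange 44.0 (216, 84, 8, 9) ((219.5, 88.0), (8.0, 7.0), 90.0)
side red 97.5 (517, 233, 15, 10) ((524.0, 237.5), (9.0, 14.0), 90.0)
side red 40.5 (340, 174, 11, 8) ((345.2500305175781, 176.75001525878906), (8.485280990600586, 7.77817440032959), 45.0)
side red 78.5 (270, 173, 13, 9) ((276.0, 177.0), (8.0, 12.0), 90.0)
top orange 449.0 (414, 316, 32, 28) ((429.92303466796875, 328.6153869628906), (27.180
[... 313 characters left out ...]
 88.0 (302, 160, 12, 10) ((307.5, 164.5), (9.0, 11.0), 90.0)
top red 388.0 (151, 152, 24, 23) ((162.3000030517578, 162.90000915527344), (22.807889938354492, 21.913463592529297), 26.56505012512207)
top red 44.0 (22, 66, 9, 8) ((26.0, 69.5), (7.0, 8.0), 90.0)
top red 315.5 (485, 55, 38, 21) ((504.08111572265625, 65.92544555664062), (19.60859489440918, 37.11872482299805), 86.05481719970703)
well z.085 [0.53272867 0.01998495 0.085     ] [0.53071008 0.0212206  0.085     ]
knob [0.67412923 0.01446169 0.22541561]
[0.24927611 0.59975209 0.22156569] [[-5.37680726e-04 -9.23465270e-01  3.83681646e-01]
 [-1.66956863e-03  3.83681996e-01  9.23463772e-01]
 [-9.99998462e-01 -1.44054169e-04 -1.74808706e-03]]
```

View pics/crop1.png

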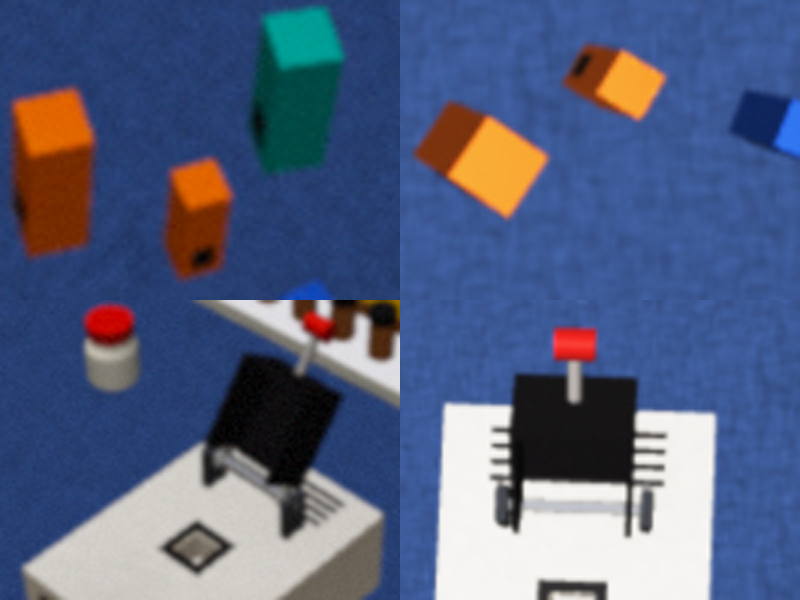

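Run:
```python
from h import *
t=cv2.imread("pics/top0.png");s=cv2.imread("pics/side0.png")
c=[onz("top",(410+(x-400)/4-.4,290+y/4-.4),.07) for x,y in((620,48),(665,75),(643,120),(598,95))]
print(np.round(c,4),"centre",np.mean(c,0)); e=[c[(i+1)%4]-c[i] for i in range(4)]
print([ (round(float(np.linalg.norm(v)),4),round(float(np.degrees(np.arctan2(v[1],v[0]))),1)) for v in e])
cs=[onz("side",(330+x/4-.4,310+y/4-.4),.07) for x,y in((170,172),(214,158),(232,190),(186,208))]
print("side centre",np.mean(cs,0)); 
g=cv2.cvtColor(t,cv2.COLOR_BGR2GRAY)
# white box outline (lower part clear of flap)
hsv=cv2.cvtColor(t,cv2.COLOR_BGR2HSV); m=cv2.inRange(hsv,(0,0,150),(180,70,255))
L=[];Rr=[]
for y in range(240,308):
    xs=np.where(m[y,200:400]>0)[0]+200; L.append((xs.min(),y));Rr.append((xs.max(),y))
for q in(L,Rr):
    a=np.array([onz("top",(u,v),.085) for u,v in q]); k=np.polyfit(a[:,0],a[:,1],1); print("edge yaw",np.degrees(np.arctan(k[0])),"y at .53",np.polyval(k,.53))
w=g[235:275,290:325]; mm=(w<90).astype(np.uint8); k=max(cv2.findContours(mm,0,2)[0],key=cv2.contourArea); r=cv2.minAreaRect(k); u=(r[0][0]+290,r[0][1]+235); print("well",r,u,onz("top",u,.085))
w=s[235:270,285:325]; mm=(cv2.cvtColor(w,cv2.COLOR_BGR2GRAY)<90).astype(np.uint8); k=max(cv2.findContours(mm,0,2)[0],key=cv2.contourArea); r=cv2.minAreaRect(k); u=(r[0][0]+285,r[0][1]+235); print("well side",r,u,onz("side",u,.085))
```

```text
[[ 0.4442 -0.2763  0.07  ]
 [ 0.4315 -0.2971  0.07  ]
 [ 0.4105 -0.2864  0.07  ]
 [ 0.4222 -0.2655  0.07  ]] centre [ 0.42710219 -0.28133346  0.07      ]
[(0.0244, -121.4), (0.0236, 152.9), (0.0239, 60.6), (0.0245, -26.1)]
side centre [ 0.42501504 -0.27952676  0.07      ]
edge yaw -2.653524551528488 y at .53 0.10578555754473443
edge yaw -2.5234697966277864 y at .53 -0.06431476143163896
well ((16.5, 19.5), (21.0, 21.0), 90.0) (306.5, 254.5) [0.53367011 0.02091962 0.085     ]
well side ((19.750001907348633, 16.75), (14.849241256713867, 15.55634880065918), 45.0) (304.75000190734863, 251.75) [0.53093678 0.02223948 0.085     ]
```

```bash
cat >> h.py <<'E'
def plan(d,yaw=None,rows=None):
    """world shift d -> tool-frame per-row fractions; yaw = wanted jaw yaw deg"""
    s,p,M=tool(); d=np.array(d,float); l=M.T@d/.025; n=rows or int(np.ceil(np.abs(l).max()/1+1e-9))
    print("pos",p,"jaw yaw",np.degrees(np.arctan2(M[1,2],M[0,2])),"tilt",M[2,0],"f",s['ft_force'],"w",s['grip_width'],"t",s['time']); print("rows",n,"each",np.round(l/n,4))
def go(target,yaw=None,rows=None):
    s,p,M=tool(); plan(np.array(target)-p,rows=rows)
    ex=np.array([0,0,-1.]); 
    if yaw is not None:
        a=np.radians(yaw); ez=np.array([np.cos(a),np.sin(a),0]); D=np.c_[ex,np.cross(ez,ex),ez]
        r=R.from_matrix(M.T@D).as_rotvec(); print("turn total frac",np.round(r/(np.pi/2),4))
E
python3 - <<'E'
from h import *
print("big",onz("top",(433,331),.1),"blue",onz("top",(510,322),.05),"teal",onz("top",(468,263),.1))
go((.45,.2,.22),60.5)
_,p,M=tool(); print(M.T@np.array([.01,-.25,0])/.025, M.T@np.array([-.03,-.23,0])/.025)
E
```

```text
big [ 0.3925328  -0.20993383  0.1       ] blue [ 0.40407327 -0.36725215  0.05      ] teal [ 0.51623668 -0.27614281  0.1       ]
pos [0.24927611 0.59975209 0.22156569] jaw yaw 67.4380440470485 tilt -0.9999984617188242 f [-0.12920852 -0.34345441  0.60891407] w 0.9996042133887239 t 0.1
rows 14 each [ 0.0061 -0.9678 -0.8347]
turn total frac [ 0.0771 -0.0011  0.0002]
[ 0.01648061 -4.20620606 -9.08116507] [ 0.01600525 -2.42171603 -8.95628468]
```

Request:
{"method": "play_rows", "body": {
  "targets": [
    {"claw":0.4,"linear":[0,-0.97,-0.83],"rotation":[0.077,0,0]},
    {"claw":0.4,"linear":[0,-0.97,-0.83],"rotation":[0,0,0]},
    {"claw":0.4,"linear":[0,-0.97,-0.83],"rotation":[0,0,0]},
    {"claw":0.4,"linear":[0,-0.97,-0.83],"rotation":[0,0,0]},
    {"claw":0.4,"linear":[0,-0.97,-0.83],"rotation":[0,0,0]},
    {"claw":0.4,"linear":[0,-0.97,-0.83],"rotation":[0,0,0]},
    {"claw":0.4,"linear":[0,-0.97,-0.83],"rotation":[0,0,0]},
    {"claw":0.4,"linear":[0,-0.97,-0.83],"rotation":[0,0,0]},
    {"claw":0.4,"linear":[0,-0.97,-0.83],"rotation":[0,0,0]},
    {"claw":0.4,"linear":[0,-0.97,-0.83],"rotation":[0,0,0]}
  ]
}}

```text
time: 0.93
position: [0.3577, 0.2931, 0.2141]
tool_rot: [-0.831, 1.419, 0.83]
ft_force: [0.2, 0.3, 1.3]
grip_width: 0.6
```

```bash
python3 -c "
from h import *
go((.46,.08,.22),60.5,10)"
```

```text
pos [0.35771718 0.2931054  0.21412845] jaw yaw 61.02234345074453 tilt -0.999926534407008 f [0.17891059 0.34625851 1.31245132] w 0.599588322502181 t 0.9333
rows 10 each [-0.022  -0.7708 -0.5477]
turn total frac [ 0.0058 -0.0068 -0.0036]
```

Request:
{"method": "play_rows", "body": {
  "targets": [
    {"claw":0.4,"linear":[-0.05,-0.8,-0.56],"rotation":[0.005,-0.006,-0.003]},
    {"claw":0.4,"linear":[-0.05,-0.8,-0.56],"rotation":[0,0,0]},
    {"claw":0.4,"linear":[-0.05,-0.8,-0.56],"rotation":[0,0,0]},
    {"claw":0.4,"linear":[-0.05,-0.8,-0.56],"rotation":[0,0,0]},
    {"claw":0.4,"linear":[-0.05,-0.8,-0.56],"rotation":[0,0,0]},
    {"claw":0.4,"linear":[-0.05,-0.8,-0.56],"rotation":[0,0,0]},
    {"claw":0.4,"linear":[-0.05,-0.8,-0.56],"rotation":[0,0,0]},
    {"claw":0.4,"linear":[-0.05,-0.8,-0.56],"rotation":[0,0,0]},
    {"claw":0.4,"linear":[-0.05,-0.8,-0.56],"rotation":[0,0,0]},
    {"claw":0.4,"linear":[-0.05,-0.8,-0.56],"rotation":[0,0,0]}
  ]
}}

```text
time: 1.77
position: [0.4636, 0.0563, 0.2241]
tool_rot: [-0.82, 1.417, 0.822]
ft_force: [0.3, 0.4, 0.1]
grip_width: 0.599
```

```bash
python3 -c "
from h import *
go((.426,-.2805,.19),60.5)"
```

```text
pos [0.46356255 0.05629552 0.22413511] jaw yaw 60.34309776442895 tilt -0.9999818521230346 f [0.27800263 0.40828228 0.09321895] w 0.5991417102575263 t 1.7667
rows 13 each [ 0.1075 -0.4128 -0.9573]
turn total frac [-0.0017 -0.0028 -0.0027]
```

Request:
{"method": "play_rows", "body": {
  "targets": [
    {"claw":0.4,"linear":[0.05,-0.41,-0.95],"rotation":[0,0,0]},
    {"claw":0.4,"linear":[0.05,-0.41,-0.95],"rotation":[0,0,0]},
    {"claw":0.4,"linear":[0.05,-0.41,-0.95],"rotation":[0,0,0]},
    {"claw":0.4,"linear":[0.05,-0.41,-0.95],"rotation":[0,0,0]},
    {"claw":0.4,"linear":[0.05,-0.41,-0.95],"rotation":[0,0,0]},
    {"claw":0.4,"linear":[0.05,-0.41,-0.95],"rotation":[0,0,0]},
    {"claw":0.4,"linear":[0.05,-0.41,-0.95],"rotation":[0,0,0]},
    {"claw":0.4,"linear":[0.05,-0.41,-0.95],"rotation":[0,0,0]},
    {"claw":0.4,"linear":[0.05,-0.41,-0.95],"rotation":[0,0,0]},
    {"claw":0.4,"linear":[0.05,-0.41,-0.95],"rotation":[0,0,0]}
  ]
}}

```text
time: 2.6
position: [0.432, -0.2129, 0.2096]
tool_rot: [-0.819, 1.417, 0.824]
ft_force: [0.9, 0.1, 0.0]
grip_width: 0.603
```

```bash
python3 -c "
from h import *
go((.426,-.2805,.16),60.5,5)"
```

```text
pos [ 0.43201433 -0.21289679  0.20956691] jaw yaw 60.38082864468071 tilt -0.9999732933391927 f [0.90495413 0.14704972 0.01599228] w 0.6032533303366715 t 2.6
rows 5 each [ 0.3972 -0.2279 -0.4923]
turn total frac [-0.0013 -0.0027 -0.0038]
```

Request:
{"method": "play_rows", "body": {
  "targets": [
    {"claw":0.4,"linear":[0.4,-0.23,-0.49],"rotation":[0,-0.002,-0.003]},
    {"claw":0.4,"linear":[0.4,-0.23,-0.49],"rotation":[0,0,0]},
    {"claw":0.4,"linear":[0.4,-0.23,-0.49],"rotation":[0,0,0]},
    {"claw":0.4,"linear":[0.4,-0.23,-0.49],"rotation":[0,0,0]},
    {"claw":0.4,"linear":[0.4,-0.23,-0.49],"rotation":[0,0,0]},
    {"claw":0.4,"linear":[0.4,0,0],"rotation":[0,0,0]},
    {"claw":0.4,"linear":[0.4,0,0],"rotation":[0,0,0]},
    {"claw":0.4,"linear":[0.4,0,0],"rotation":[0,0,0]},
    {"claw":0.4,"linear":[0,0,0],"rotation":[0,0,0]},
    {"claw":0.4,"linear":[0,0,0],"rotation":[0,0,0]}
  ]
}}

```text
time: 3.43
position: [0.4219, -0.2876, 0.1236]
tool_rot: [-0.812, 1.416, 0.815]
ft_force: [1.1, 0.3, 0.4]
grip_width: 0.598
```

Run:
```python
from h import *
s=get_image("side");t=get_image("top")
def c(im,x,y,w,h,f):return cv2.resize(im[y:y+h,x:x+w],None,fx=f,fy=f,interpolation=cv2.INTER_CUBIC)
cv2.imwrite("pics/above.png",np.hstack([c(s,325,270,100,120,4),c(t,400,260,100,120,4)]))
go((.426,-.2805,.044),60.5)
_,p,M=tool()
for n in("side","top"): print(n,"tcp px",proj(n,[p]))
```

```text
pos [ 0.4222112  -0.28759697  0.12407571] jaw yaw 59.83820794145238 tilt -0.9999973104453886 f [-0.29927459  0.06442375 -0.40148506] w 0.5984198225550595 t 3.5333
rows 4 each [0.8007 0.0012 0.081 ]
turn total frac [-0.0074 -0.0005 -0.0014]
side tcp px [[384.08717248 342.95239223]]
top tcp px [[479.23193705 315.51944868]]
```

View pics/above.png

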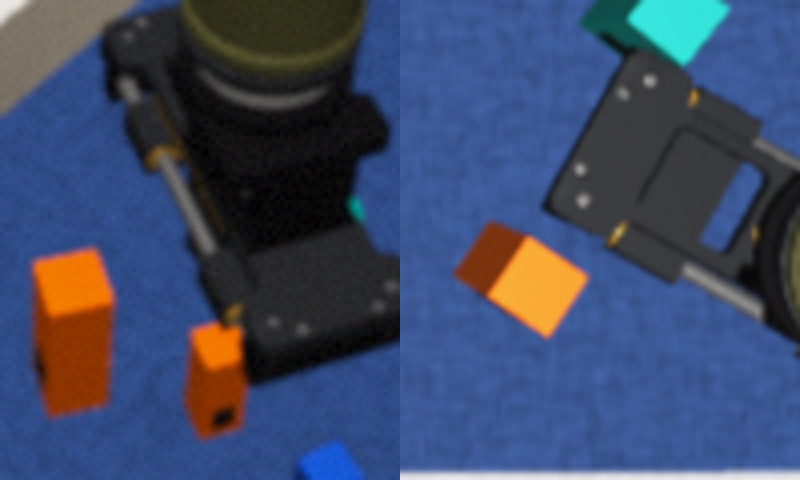

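The gripper hovers beside and above the small block (side crop 217,343). The large orange block, at top (434,332), lies under the body's reach, so I'll check the tall blocks' heights.

Run:
```python
from h import *
print("big",tri((343,339.7),(434,331.4)),"teal",tri((405.4,318.9),(470,263.4)),"small",tri((379,355.5),(467.7,310.7)))
```

```text
big [ 0.39107947 -0.21182011  0.09734698] teal [ 0.51446817 -0.27878464  0.09966898] small [ 0.42557956 -0.28037892  0.06925551]
```

Request:
{"method": "play_rows", "body": {
  "targets": [
    {"claw":0.4,"linear":[0,0,0.32],"rotation":[-0.007,0,0]},
    {"claw":0.4,"linear":[0.63,0,0],"rotation":[0,0,0]},
    {"claw":0.4,"linear":[0.63,0,0],"rotation":[0,0,0]},
    {"claw":0.4,"linear":[0.63,0,0],"rotation":[0,0,0]},
    {"claw":0.4,"linear":[0.63,0,0],"rotation":[0,0,0]},
    {"claw":0.4,"linear":[0.4,0,0],"rotation":[0,0,0]},
    {"claw":0.4,"linear":[0,0,0],"rotation":[0,0,0]}
  ]
}}

```text
time: 4.12
position: [0.4351, -0.2759, 0.0535]
tool_rot: [-0.833, 1.396, 0.825]
ft_force: [-0.4, 0.1, -0.9]
grip_width: 0.6
```

```bash
python3 -c "
from h import *
go((.4258,-.2805,.0445),60.5)"
```

```text
pos [ 0.43510599 -0.27585974  0.0535169 ] jaw yaw 61.10006353640337 tilt -0.9999367871752955 f [-0.36458368  0.12127988 -0.94179664] w 0.6002599919864731 t 4.1167
rows 1 each [ 0.3563  0.2395 -0.3447]
turn total frac [0.0066 0.0041 0.0058]
```

Request:
{"method": "play_rows", "body": {
  "targets": [
    {"claw":0.4,"linear":[0,0.24,-0.34],"rotation":[0.0066,0.004,0.006]},
    {"claw":0.4,"linear":[0,0,0],"rotation":[0,0,0]},
    {"claw":0.4,"linear":[0.3,0,0],"rotation":[0,0,0]},
    {"claw":0.4,"linear":[0,0,0],"rotation":[0,0,0]}
  ]
}}

```text
time: 4.45
position: [0.4269, -0.2808, 0.0478]
tool_rot: [-0.824, 1.408, 0.821]
ft_force: [0.5, 0.8, 0.3]
grip_width: 0.601
```

```bash
python3 -c "
from h import *
go((.4258,-.2805,.0445),60.5)"
```

```text
pos [ 0.42686357 -0.28078727  0.0478301 ] jaw yaw 60.53608202334979 tilt -0.9999973997926416 f [0.47503603 0.80772659 0.34606961] w 0.6010326457311864 t 4.45
rows 1 each [ 0.1331  0.043  -0.011 ]
turn total frac [0.0004 0.0005 0.0014]
```

Request:
{"method": "play_rows", "body": {
  "targets": [
    {"claw":0.4,"linear":[0.13,0.04,0],"rotation":[0,0,0]},
    {"claw":1,"linear":[0,0,0],"rotation":[0,0,0]},
    {"claw":1,"linear":[0,0,0],"rotation":[0,0,0]},
    {"claw":1,"linear":[0,0,0],"rotation":[0,0,0]},
    {"claw":1,"linear":[0,0,0],"rotation":[0,0,0]},
    {"claw":1,"linear":[0,0,0],"rotation":[0,0,0]},
    {"claw":1,"linear":[0,0,0],"rotation":[0,0,0]},
    {"claw":1,"linear":[0,0,0],"rotation":[0,0,0]}
  ],
  "newtons": 25
}}

```text
time: 5.12
position: [0.427, -0.2809, 0.0455]
tool_rot: [-0.825, 1.406, 0.819]
ft_force: [0.2, 0.1, -0.1]
grip_width: 0.274
```

```bash
python3 -c "
from h import *
go((.4258,-.2805,.16),60.5,6)"
```

```text
pos [ 0.42700409 -0.28085229  0.04549989] jaw yaw 60.51531594900564 tilt -0.9999869707861355 f [ 0.16207379  0.13916239 -0.10096392] w 0.27350343323384313 t 5.1167
rows 6 each [-7.634e-01  4.500e-03 -7.000e-04]
turn total frac [0.0002 0.001  0.0031]
```

Request:
{"method": "play_rows", "body": {
  "targets": [
    {"claw":1,"linear":[-0.8,0,0],"rotation":[0,0,0]},
    {"claw":1,"linear":[-0.8,0,0],"rotation":[0,0,0]},
    {"claw":1,"linear":[-0.8,0,0],"rotation":[0,0,0]},
    {"claw":1,"linear":[-0.8,0,0],"rotation":[0,0,0]},
    {"claw":1,"linear":[-0.8,0,0],"rotation":[0,0,0]},
    {"claw":1,"linear":[-0.8,0,0],"rotation":[0,0,0]},
    {"claw":1,"linear":[-0.8,0,0],"rotation":[0,0,0]},
    {"claw":1,"linear":[0,0,0],"rotation":[0,0,0]}
  ]
}}

```text
time: 5.78
position: [0.4235, -0.2799, 0.1891]
tool_rot: [-0.82, 1.412, 0.823]
ft_force: [0.5, -0.7, -0.5]
grip_width: 0.275
```

```bash
python3 -c "
from h import *
go((.53,-.04,.18),87.4,12)"
```

```text
pos [ 0.42350799 -0.27992255  0.18908758] jaw yaw 60.41149005893289 tilt -0.9999973304136969 f [ 0.46977794 -0.74839836 -0.5100264 ] w 0.2748918195418622 t 5.7833
rows 12 each [0.0301 0.0861 0.8707]
turn total frac [-2.999e-01  1.000e-04 -1.500e-03]
```

Request:
{"method": "play_rows", "body": {
  "targets": [
    {"claw":1,"linear":[0,0.08,0.87],"rotation":[0,0,0]},
    {"claw":1,"linear":[0,0.08,0.87],"rotation":[0,0,0]},
    {"claw":1,"linear":[0,0.08,0.87],"rotation":[0,0,0]},
    {"claw":1,"linear":[0,0.08,0.87],"rotation":[0,0,0]},
    {"claw":1,"linear":[0,0.08,0.87],"rotation":[0,0,0]},
    {"claw":1,"linear":[0,0.08,0.87],"rotation":[0,0,0]},
    {"claw":1,"linear":[0,0.08,0.87],"rotation":[0,0,0]},
    {"claw":1,"linear":[0,0.08,0.87],"rotation":[0,0,0]},
    {"claw":1,"linear":[0,0.08,0.87],"rotation":[0,0,0]},
    {"claw":1,"linear":[0,0.08,0.87],"rotation":[0,0,0]}
  ]
}}

```text
time: 6.62
position: [0.5122, -0.0788, 0.1828]
tool_rot: [-0.807, 1.42, 0.815]
ft_force: [-0.1, 0.3, -1.3]
grip_width: 0.268
```

Request:
{"method": "play_rows", "body": {
  "targets": [
    {"claw":1,"linear":[0,0,0],"rotation":[-0.06,0,0]},
    {"claw":1,"linear":[0,0,0],"rotation":[-0.06,0,0]},
    {"claw":1,"linear":[0,0,0],"rotation":[-0.06,0,0]},
    {"claw":1,"linear":[0,0,0],"rotation":[-0.06,0,0]},
    {"claw":1,"linear":[0,0,0],"rotation":[-0.06,0,0]},
    {"claw":1,"linear":[0,0,0],"rotation":[0,0,0]}
  ]
}}

```text
time: 7.12
position: [0.5111, -0.0699, 0.1753]
tool_rot: [-1.182, 1.232, 1.204]
ft_force: [-0.6, 0.7, 0.2]
grip_width: 0.278
```

```bash
python3 -c "
from h import *
go((.5325,.0215,.16),87.4)"
```

```text
pos [ 0.51113377 -0.06992032  0.17529705] jaw yaw 88.59494779645797 tilt -0.9998611008094653 f [-0.55303618  0.7181546   0.18786203] w 0.277914609042441 t 7.1167
rows 4 each [ 0.1512 -0.1937  0.9189]
turn total frac [ 0.0133  0.0008 -0.0106]
```

Request:
{"method": "play_rows", "body": {
  "targets": [
    {"claw":1,"linear":[0,-0.16,0.73],"rotation":[0.013,0,-0.01]},
    {"claw":1,"linear":[0,-0.16,0.73],"rotation":[0,0,0]},
    {"claw":1,"linear":[0,-0.16,0.73],"rotation":[0,0,0]},
    {"claw":1,"linear":[0,-0.16,0.73],"rotation":[0,0,0]},
    {"claw":1,"linear":[0,-0.16,0.73],"rotation":[0,0,0]},
    {"claw":1,"linear":[0,0,0],"rotation":[0,0,0]},
    {"claw":1,"linear":[0,0,0],"rotation":[0,0,0]}
  ]
}}

```text
time: 7.7
position: [0.5332, 0.0215, 0.1694]
tool_rot: [-1.154, 1.248, 1.163]
ft_force: [0.2, -1.0, -0.3]
grip_width: 0.277
```

Run:
```python
from h import *
go((.5325,.0215,.14),87.4)
s=get_image("side");t=get_image("top")
def c(im,x,y,w,h,f):return cv2.resize(im[y:y+h,x:x+w],None,fx=f,fy=f,interpolation=cv2.INTER_CUBIC)
cv2.imwrite("pics/well1.png",np.hstack([c(s,250,160,100,120,4),c(t,260,200,100,120,4)]))
_,p,M=tool()
print(proj("side",[p,p-[0,0,.0455]]),proj("top",[p]))
```

```text
pos [0.53320909 0.02147183 0.16943889] jaw yaw 85.95803762141931 tilt -0.9999696053094922 f [ 0.15193614 -0.96340195 -0.3451749 ] w 0.27715834012348356 t 7.7
rows 2 each [ 5.889e-01  9.600e-03 -1.000e-04]
turn total frac [-0.016  -0.0003 -0.005 ]
[[304.31539967 225.62611959]
 [305.06574063 239.85141696]] [[304.94422916 253.04553029]]
```

View pics/well1.png

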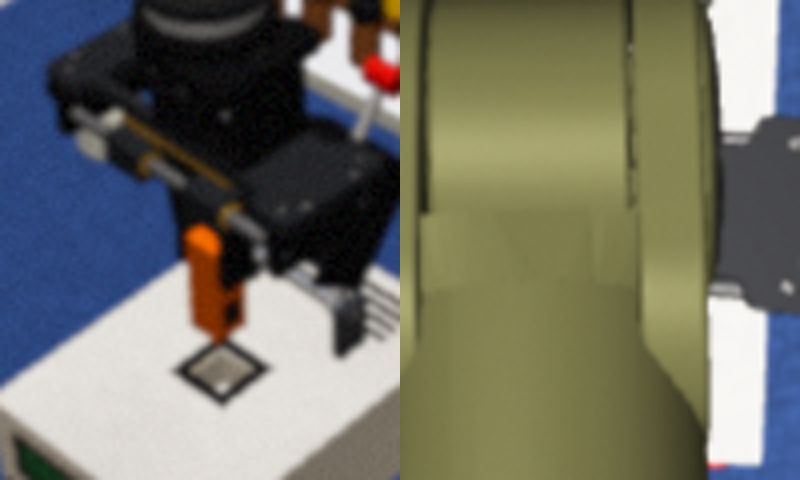

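Request:
{"method": "play_rows", "body": {
  "targets": [
    {"claw":1,"linear":[0,0,0],"rotation":[-0.016,0,-0.005]},
    {"claw":1,"linear":[0.4,0,0],"rotation":[0,0,0]},
    {"claw":1,"linear":[0.4,0,0],"rotation":[0,0,0]},
    {"claw":1,"linear":[0.3,0,0],"rotation":[0,0,0]},
    {"claw":1,"linear":[0,0,0],"rotation":[0,0,0]},
    {"claw":1,"linear":[0,0,0],"rotation":[0,0,0]}
  ]
}}

```text
time: 8.3
position: [0.5317, 0.0163, 0.1383]
tool_rot: [-1.171, 1.234, 1.171]
ft_force: [1.1, -0.2, -0.2]
grip_width: 0.271
```

Run:
```python
from h import *
go((.5335,.0215,.1335),87.4)
s=get_image("side")
cv2.imwrite("pics/well2.png",cv2.resize(s[215:275,265:345],None,fx=8,fy=8,interpolation=cv2.INTER_CUBIC))
_,p,M=tool()
print(proj("side",[p-[0,0,.0455]]))
```

```text
pos [0.53166551 0.01632475 0.13826467] jaw yaw 87.03971474718861 tilt -0.9999997293698574 f [ 1.13764626 -0.16436891 -0.24391058] w 0.2707411402228341 t 8.3
rows 1 each [ 0.1904 -0.0627  0.2106]
turn total frac [-0.004  -0.0004 -0.0002]
[[306.609067  250.5422439]]
```

View pics/well2.png

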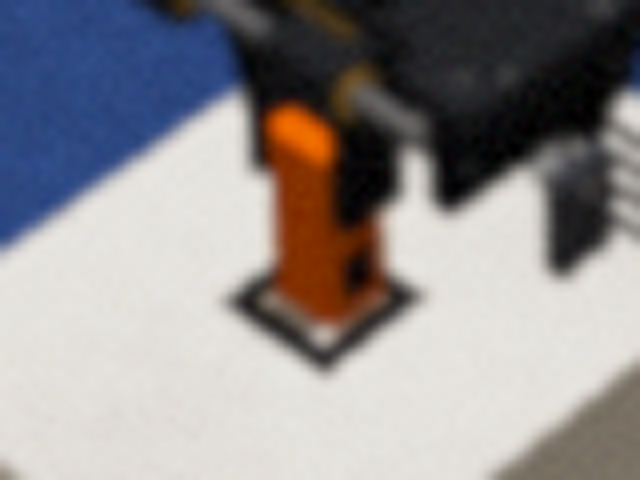

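The foot hovers just over the well, at crop (335,305), with the frame's near corner at (323,368). It is about 5 mm to the −y side, as the pose says. I'll correct that before going down.

Request:
{"method": "play_rows", "body": {
  "targets": [
    {"claw":1,"linear":[0,-0.06,0.21],"rotation":[0,0,0]},
    {"claw":1,"linear":[0,0,0],"rotation":[0,0,0]},
    {"claw":1,"linear":[0,0,0],"rotation":[0,0,0]}
  ]
}}

```text
time: 8.6
position: [0.5338, 0.0219, 0.1386]
tool_rot: [-1.171, 1.234, 1.171]
ft_force: [-0.2, 0.5, -1.4]
grip_width: 0.273
```

Run:
```python
from h import *
go((.5335,.0215,.132),87.4)
```

```text
pos [0.53382165 0.02186521 0.13859109] jaw yaw 87.01262575121909 tilt -0.9999998174914149 f [-0.16413772  0.54230017 -1.35021276] w 0.2731100746336901 t 8.6
rows 1 each [ 0.2637  0.0121 -0.0151]
turn total frac [-0.0043 -0.0004 -0.0001]
```

Descend in small steps, watching the force.

Request:
{"method": "play_rows", "body": {
  "targets": [
    {"claw":1,"linear":[0.2,0,0],"rotation":[0,0,0]},
    {"claw":1,"linear":[0.12,0,0],"rotation":[0,0,0]},
    {"claw":1,"linear":[0.12,0,0],"rotation":[0,0,0]},
    {"claw":1,"linear":[0,0,0],"rotation":[0,0,0]}
  ]
}}

```text
time: 8.93
position: [0.5344, 0.0224, 0.1275]
tool_rot: [-1.172, 1.232, 1.171]
ft_force: [0.9, 0.2, -0.4]
grip_width: 0.275
```

Run:
```python
from h import *
go((.5335,.0215,.102),87.4)
```

```text
pos [0.53438325 0.0224116  0.12754594] jaw yaw 87.07988432565523 tilt -0.9999994408418923 f [ 0.87895551  0.16953944 -0.38895248] w 0.2747999715712423 t 8.9333
rows 2 each [ 0.5109  0.0172 -0.019 ]
turn total frac [-0.0036 -0.0001  0.0007]
```

Request:
{"method": "play_rows", "body": {
  "targets": [
    {"claw":1,"linear":[0.16,0.01,-0.01],"rotation":[0,0,0]},
    {"claw":1,"linear":[0.16,0,0],"rotation":[0,0,0]},
    {"claw":1,"linear":[0.16,0,0],"rotation":[0,0,0]},
    {"claw":1,"linear":[0,0,0],"rotation":[0,0,0]}
  ]
}}

```text
time: 9.27
position: [0.5338, 0.0221, 0.1139]
tool_rot: [-1.172, 1.233, 1.171]
ft_force: [-0.5, -0.2, -0.2]
grip_width: 0.275
```

Run:
```python
from h import *
go((.5335,.0215,.100),87.4)
```

```text
pos [0.53379846 0.0220906  0.11385513] jaw yaw 87.06479416204716 tilt -0.9999998366394249 f [-0.48483208 -0.1696606  -0.24002054] w 0.2746569691514936 t 9.2667
rows 1 each [ 0.5542  0.011  -0.0241]
turn total frac [-0.0037 -0.0001  0.0003]
```

Request:
{"method": "play_rows", "body": {
  "targets": [
    {"claw":1,"linear":[0.16,0,0],"rotation":[0,0,0]},
    {"claw":1,"linear":[0.16,0,0],"rotation":[0,0,0]},
    {"claw":1,"linear":[0.14,0,0],"rotation":[0,0,0]},
    {"claw":1,"linear":[0.1,0,0],"rotation":[0,0,0]},
    {"claw":1,"linear":[0.1,0,0],"rotation":[0,0,0]}
  ]
}}

```text
time: 9.68
position: [0.535, 0.0221, 0.1002]
tool_rot: [-1.171, 1.231, 1.171]
ft_force: [-10.8, -1.1, 27.8]
grip_width: 0.272
```

Run:
```python
from h import *
go((.5335,.0215,.100),87.4)
```

```text
pos [0.53500248 0.02209275 0.10017058] jaw yaw 87.0538141164001 tilt -0.9999978642152424 f [-10.84534315  -1.12254391  27.78074016] w 0.27169623855301644 t 9.6833
rows 1 each [ 0.0067  0.0588 -0.0268]
turn total frac [-0.0038  0.001   0.0008]
```

Request:
{"method": "play_rows", "body": {
  "targets": [
    {"claw":0.4,"linear":[0,0,0],"rotation":[0,0,0]},
    {"claw":0.4,"linear":[0,0,0],"rotation":[0,0,0]},
    {"claw":0.4,"linear":[0,0,0],"rotation":[0,0,0]},
    {"claw":0.4,"linear":[0,0,0],"rotation":[0,0,0]},
    {"claw":0.4,"linear":[-0.1,0,0],"rotation":[0,0,0]},
    {"claw":0.4,"linear":[-0.5,0,0],"rotation":[0,0,0]},
    {"claw":0.4,"linear":[-0.8,0,0],"rotation":[0,0,0]},
    {"claw":0.4,"linear":[-0.8,0,0],"rotation":[0,0,0]},
    {"claw":0.4,"linear":[-0.8,0,0],"rotation":[0,0,0]}
  ]
}}

```text
time: 10.43
position: [0.532, 0.0214, 0.1755]
tool_rot: [-1.169, 1.239, 1.175]
ft_force: [0.5, 0.9, -0.5]
grip_width: 0.596
```

Run:
```python
from h import *
go((.5335,.0215,.29),87.4,8)
s=get_image("side")
cv2.imwrite("pics/plug.png",cv2.resize(s[155:275,255:375],(600,600),interpolation=cv2.INTER_CUBIC))
P=np.array([.533,.022,.125]);print("block top expected px",proj("side",[P]), "crop",(proj("side",[P])-[255,155])*5)
print("knob exp",(proj("side",[[.6757,.0155,.2237]])-[255,155])*5)
```

```text
pos [0.53196027 0.02135007 0.17554131] jaw yaw 87.00911875436898 tilt -0.9999765135850898 f [ 0.45918241  0.94872812 -0.49025349] w 0.5958730167363433 t 10.4333
rows 8 each [-5.723e-01 -3.800e-03  2.000e-04]
turn total frac [-0.0043 -0.001  -0.0042]
block top expected px [[304.77106177 239.42774678]] crop [[248.85530887 422.13873389]]
knob exp [[456.64477585 115.29082123]]
```

View pics/plug.png

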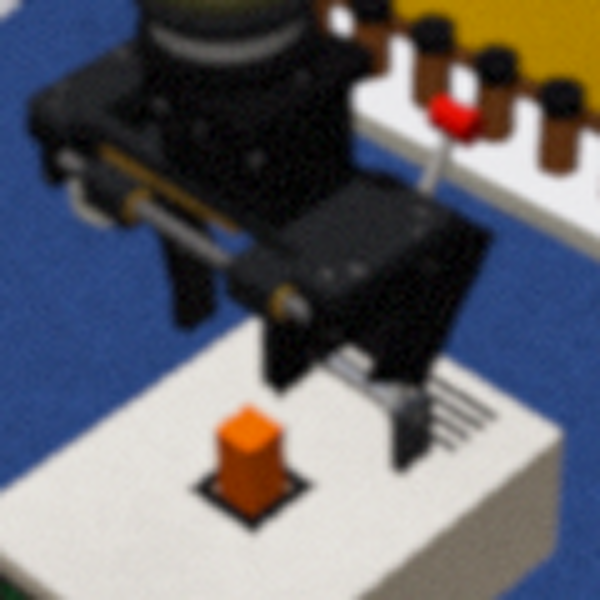

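The block stands home: its top is at crop (249,425), where (249,422) was predicted. The knob is at (456,117), where (457,115) was predicted. Next I go up and over to the knob.

Request:
{"method": "play_rows", "body": {
  "targets": [
    {"claw":0.4,"linear":[-0.8,0,0],"rotation":[0,0,0]},
    {"claw":0.4,"linear":[-0.8,0,0],"rotation":[0,0,0]},
    {"claw":0.4,"linear":[-0.8,0,0],"rotation":[0,0,0]},
    {"claw":0.4,"linear":[-0.8,0,0],"rotation":[0,0,0]},
    {"claw":0.4,"linear":[-0.8,0,0],"rotation":[0,0,0]},
    {"claw":0.4,"linear":[-0.8,0,0],"rotation":[0,0,0]},
    {"claw":0.4,"linear":[0,0,0],"rotation":[0,0,0]},
    {"claw":0.4,"linear":[0,0,0],"rotation":[0,0,0]}
  ]
}}

```text
time: 11.15
position: [0.535, 0.0204, 0.3142]
tool_rot: [-1.171, 1.225, 1.164]
ft_force: [-0.9, -0.0, -0.0]
grip_width: 0.606
```

Run:
```python
from h import *
go((.675,.0155,.285),87.4,8)
```

```text
pos [0.53499538 0.02040829 0.31415829] jaw yaw 86.90668915348436 tilt -0.999954565822188 f [-0.85047487 -0.02755542 -0.01744823] w 0.6056121112322418 t 11.15
rows 8 each [ 0.152  -0.699   0.0127]
turn total frac [-0.0055  0.0023  0.0056]
```

Request:
{"method": "play_rows", "body": {
  "targets": [
    {"claw":0.4,"linear":[0.05,-0.7,0.01],"rotation":[-0.005,0.002,0.005]},
    {"claw":0.4,"linear":[0.05,-0.7,0.01],"rotation":[0,0,0]},
    {"claw":0.4,"linear":[0.05,-0.7,0.01],"rotation":[0,0,0]},
    {"claw":0.4,"linear":[0.05,-0.7,0.01],"rotation":[0,0,0]},
    {"claw":0.4,"linear":[0.05,-0.7,0.01],"rotation":[0,0,0]},
    {"claw":0.4,"linear":[0.05,-0.7,0.01],"rotation":[0,0,0]},
    {"claw":0.4,"linear":[0.05,-0.7,0.01],"rotation":[0,0,0]},
    {"claw":0.4,"linear":[0.05,-0.7,0.01],"rotation":[0,0,0]},
    {"claw":0.4,"linear":[0,0,0],"rotation":[0,0,0]},
    {"claw":0.4,"linear":[0,0,0],"rotation":[0,0,0]}
  ]
}}

```text
time: 11.98
position: [0.6774, 0.0161, 0.2976]
tool_rot: [-1.171, 1.236, 1.183]
ft_force: [0.4, -1.6, -0.3]
grip_width: 0.602
```

Run:
```python
from h import *
go((.675,.0155,.23),87.4,8)
```

```text
pos [0.67740338 0.01605518 0.29759548] jaw yaw 87.42641806041951 tilt -0.9999603424605632 f [ 0.4124898  -1.57289563 -0.32776417] w 0.6021259881660503 t 11.9833
rows 8 each [ 0.3381  0.0089 -0.0036]
turn total frac [ 0.0003  0.0006 -0.0056]
```

Request:
{"method": "play_rows", "body": {
  "targets": [
    {"claw":0.4,"linear":[0.4,0,0],"rotation":[0,0,-0.005]},
    {"claw":0.4,"linear":[0.4,0,0],"rotation":[0,0,0]},
    {"claw":0.4,"linear":[0.4,0,0],"rotation":[0,0,0]},
    {"claw":0.4,"linear":[0.4,0,0],"rotation":[0,0,0]},
    {"claw":0.4,"linear":[0.4,0,0],"rotation":[0,0,0]},
    {"claw":0.4,"linear":[0.4,0,0],"rotation":[0,0,0]},
    {"claw":0.4,"linear":[0.4,0,0],"rotation":[0,0,0]},
    {"claw":0.4,"linear":[0.3,0,0],"rotation":[0,0,0]},
    {"claw":0.4,"linear":[0,0,0],"rotation":[0,0,0]},
    {"claw":0.4,"linear":[0,0,0],"rotation":[0,0,0]}
  ]
}}

```text
time: 12.82
position: [0.6725, 0.0166, 0.2115]
tool_rot: [-1.171, 1.233, 1.182]
ft_force: [0.9, 0.3, 0.8]
grip_width: 0.605
```

Run:
```python
from h import *
go((.675,.0155,.205),87.4)
```

```text
pos [0.67252959 0.01660086 0.21153554] jaw yaw 87.41873668983715 tilt -0.9999771886848062 f [0.91142323 0.3439403  0.81607097] w 0.6047184993956551 t 12.8167
rows 1 each [ 0.2607 -0.1024 -0.0401]
turn total frac [ 0.0002  0.0013 -0.0041]
```

Request:
{"method": "play_rows", "body": {
  "targets": [
    {"claw":0.4,"linear":[0.25,-0.1,-0.04],"rotation":[0,0,0]},
    {"claw":0.4,"linear":[0,0,0],"rotation":[0,0,0]},
    {"claw":1,"linear":[0,0,0],"rotation":[0,0,0]},
    {"claw":1,"linear":[0,0,0],"rotation":[0,0,0]},
    {"claw":1,"linear":[0,0,0],"rotation":[0,0,0]},
    {"claw":1,"linear":[0,0,0],"rotation":[0,0,0]},
    {"claw":1,"linear":[0,0,0],"rotation":[0,0,0]},
    {"claw":1,"linear":[0,0,0],"rotation":[0,0,0]}
  ],
  "newtons": 15
}}

```text
time: 13.48
position: [0.6768, 0.0155, 0.2069]
tool_rot: [-1.173, 1.23, 1.179]
ft_force: [0.5, -1.3, -1.2]
grip_width: 0.249
```

Run:
```python
from h import *
go((.675,.0155,.205),87.4)
s=get_image("side")
cv2.imwrite("pics/knob.png",cv2.resize(s[135:255,275:395],(600,600),interpolation=cv2.INTER_CUBIC))
```

```text
pos [0.67682483 0.0154952  0.2069004 ] jaw yaw 87.42577977883379 tilt -0.9999930262355343 f [ 0.50344111 -1.29701622 -1.1618243 ] w 0.24928207014159184 t 13.4833
rows 1 each [ 0.0762  0.0727 -0.0033]
turn total frac [ 0.0003  0.0018 -0.0016]
```

View pics/knob.png

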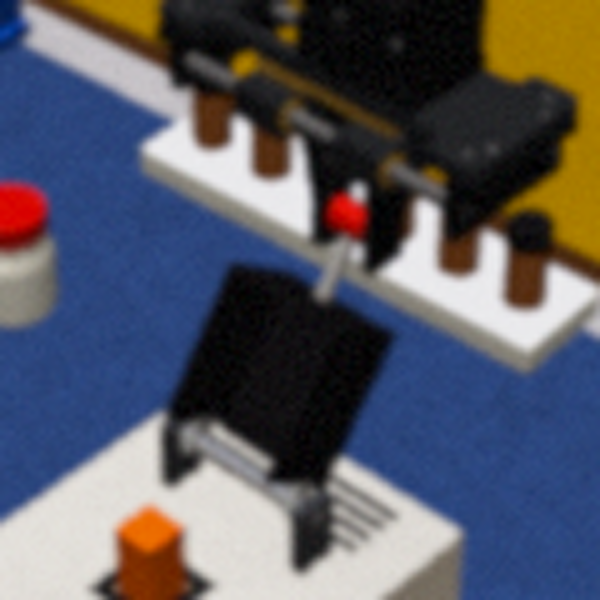

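The knob is pinched between the pads, at crop (347,213), with an opening of 21.7 mm. Now I follow the arc in legs, re-planning after each.

```bash
cat >> h.py <<'E'
def arc(th0,th1,n):
    S=np.array([.6768,.0155,.2069]); y=np.radians(-2.6); ux=np.array([np.cos(y),np.sin(y),0]); uz=np.array([0,0,1.])
    w=lambda a: S+.132*((-np.cos(a)+np.cos(2.2))*ux+(np.sin(a)-np.sin(2.2))*uz)
    s,p,M=tool(); q=p-S; hc=S-.132*(-np.cos(2.2)*ux+np.sin(2.2)*uz); v=p-hc
    print("p",p,"angle",np.arctan2(v[2],-v@ux),"radius",np.hypot(v[2],v@ux),"lat",v@np.cross(uz,ux),"f",s['ft_force'],"w",s['grip_width']*87,"t",s['time'])
    print("turn",np.round(R.from_matrix(M.T@np.c_[[0,0,-1],[-np.sin(np.radians(87.4)),np.cos(np.radians(87.4)),0] @ np.array([[0,-1,0],[1,0,0],[0,0,1.]]) if 0 else np.cross([np.cos(np.radians(87.4)),np.sin(np.radians(87.4)),0],[0,0,-1]),[np.cos(np.radians(87.4)),np.sin(np.radians(87.4)),0]]).as_rotvec()/(np.pi/2),4))
    pr=p
    for a in np.linspace(th0,th1,n+1)[1:]:
        print(round(a,3),np.round(M.T@(w(a)-pr)/.025,3)); pr=w(a)
E
sed -i 's/np.c_\[\[0,0,-1\],.*if 0 else np.cross/np.c_[[0,0,-1],np.cross/' h.py
python3 -c "
from h import *
arc(2.2,1.9,6)"
```

```text
p [0.67681628 0.01539569 0.20691842] angle 2.2000464637237727 radius 0.1320272484844473 lat -0.0001034641759639803 f [ 0.10492135  1.23428463 -0.18754272] w 21.9695876625307 t 13.5333
turn [ 0.0003  0.0016 -0.0016]
2.15 [-0.149  0.218  0.005]
2.1 [-0.138  0.225  0.   ]
2.05 [-0.127  0.231  0.   ]
2.0 [-0.115  0.237  0.   ]
1.95 [-0.103  0.243  0.   ]
1.9 [-0.091  0.248  0.   ]
```

Request:
{"method": "play_rows", "body": {
  "targets": [
    {"claw":1,"linear":[-0.15,0.22,0.005],"rotation":[0,0,0]},
    {"claw":1,"linear":[-0.14,0.225,0],"rotation":[0,0,0]},
    {"claw":1,"linear":[-0.13,0.23,0],"rotation":[0,0,0]},
    {"claw":1,"linear":[-0.115,0.235,0],"rotation":[0,0,0]}
  ]
}}

```text
time: 13.87
position: [0.6534, 0.0164, 0.2207]
tool_rot: [-1.174, 1.23, 1.178]
ft_force: [0.3, 1.0, -1.0]
grip_width: 0.25
```

```bash
python3 -c "
from h import *
arc(2.0,1.7,6)"
```

```text
p [0.65338307 0.01641209 0.22065107] angle 1.993893750051672 radius 0.1321229923617593 lat -0.00015111384119032646 f [ 0.29422775  1.01222175 -0.96934176] w 21.77806313791252 t 13.8667
turn [ 0.0003  0.0009 -0.0008]
1.95 [-0.086  0.215  0.006]
1.9 [-0.091  0.248  0.   ]
1.85 [-0.079  0.252  0.   ]
1.8 [-0.066  0.256  0.   ]
1.75 [-0.053  0.259  0.   ]
1.7 [-0.04   0.261  0.   ]
```

Tracks well.

Request:
{"method": "play_rows", "body": {
  "targets": [
    {"claw":1,"linear":[-0.086,0.215,0.006],"rotation":[0,0,0]},
    {"claw":1,"linear":[-0.09,0.25,0],"rotation":[0,0,0]},
    {"claw":1,"linear":[-0.08,0.25,0],"rotation":[0,0,0]},
    {"claw":1,"linear":[-0.066,0.255,0],"rotation":[0,0,0]},
    {"claw":1,"linear":[-0.053,0.26,0],"rotation":[0,0,0]}
  ]
}}

```text
time: 14.28
position: [0.6182, 0.0179, 0.2312]
tool_rot: [-1.174, 1.23, 1.179]
ft_force: [0.1, 0.4, -2.5]
grip_width: 0.246
```

```bash
python3 -c "
from h import *
arc(1.75,1.57,4)"
```

```text
p [0.61817609 0.01791311 0.23117686] angle 1.7149000963828984 radius 0.13237040168050462 lat -0.0002487251137302171 f [ 0.0729229   0.36208567 -2.54946922] w 21.42979660077096 t 14.2833
turn [ 0.0003  0.0013 -0.0014]
1.705 [0.008 0.054 0.01 ]
1.66 [-0.026  0.236  0.   ]
1.615 [-0.015  0.237  0.   ]
1.57 [-0.005  0.238  0.   ]
```

Request:
{"method": "play_rows", "body": {
  "targets": [
    {"claw":1,"linear":[-0.01,0.2,0.008],"rotation":[0,0,0]},
    {"claw":1,"linear":[-0.01,0.2,0],"rotation":[0,0,0]},
    {"claw":1,"linear":[0,0.18,0],"rotation":[0,0,0]},
    {"claw":1,"linear":[0,0,0],"rotation":[0,0,0]},
    {"claw":1,"linear":[0,0,0],"rotation":[0,0,0]}
  ]
}}

```text
time: 14.7
position: [0.6009, 0.0187, 0.2326]
tool_rot: [-1.173, 1.229, 1.178]
ft_force: [1.8, 0.6, -1.5]
grip_width: 0.251
```

Run:
```python
from h import *
arc(1.6,1.57,1)
s=get_image("side"); cv2.imwrite("pics/up.png",cv2.resize(s[135:275,265:405],(600,600),interpolation=cv2.INTER_CUBIC))
for th in(1.49,1.57,1.65):
    print(th,(proj("side",[[.598-.132*np.cos(th),.019,.117+.132*np.sin(th)]])-[265,135])*600/140)
hsv=cv2.cvtColor(s,cv2.COLOR_BGR2HSV); m=cv2.inRange(hsv,(0,150,110),(6,255,255)); m[:, :295]=0; m[:,380:]=0; m[:140]=0;m[225:]=0
k=max(cv2.findContours(m,0,2)[0],key=cv2.contourArea); print((np.array(cv2.minAreaRect(k)[0])-[265,135])*600/140)
```

```text
p [0.60086116 0.01867111 0.23264898] angle 1.5834598557237058 radius 0.13248112641640394 lat -0.0002769657920943272 f [ 1.7573368   0.58199866 -1.48416434] w 21.846716155092047 t 14.7
turn [ 0.0004  0.0019 -0.0007]
1.57 [0.019 0.071 0.011]
1.49 [[236.44738046 224.10457227]]
1.57 [[249.79016911 213.69104772]]
1.65 [[263.02493743 204.64985685]]
[241.07155936 211.07155936]
```

View pics/up.png

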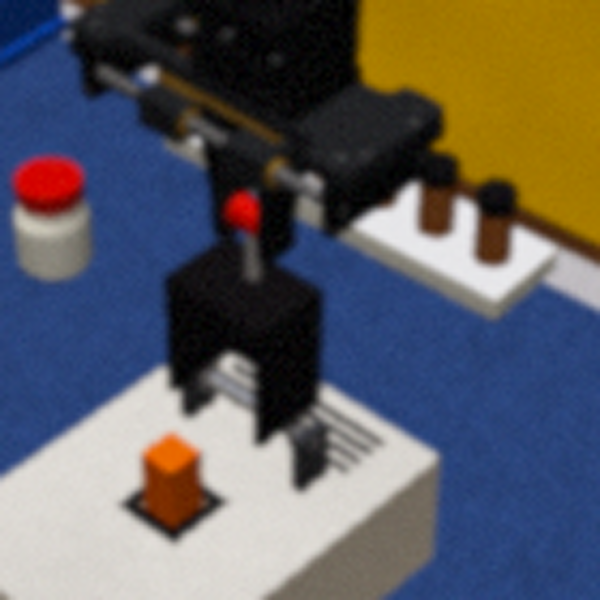

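The flap stands upright in the grip. The visible half of the knob is at crop (241,211), about the row predicted for 1.57–1.6, and the block is still home. One settle check, then I hand in.

Request:
{"method": "play_rows", "body": {
  "targets": [
    {"claw":1,"linear":[0,0.04,0],"rotation":[0,0,0]},
    {"claw":1,"linear":[0,0,0],"rotation":[0,0,0]},
    {"claw":1,"linear":[0,0,0],"rotation":[0,0,0]},
    {"claw":1,"linear":[0,0,0],"rotation":[0,0,0]}
  ]
}}

```text
time: 15.08
position: [0.6006, 0.0187, 0.2326]
tool_rot: [-1.174, 1.229, 1.178]
ft_force: [0.7, -1.3, -1.2]
grip_width: 0.249
```

Run:
```python
from h import *
arc(1.6,1.57,1)
get_image("side");get_image("side");get_image("side");get_image("side")
arc(1.6,1.57,1); s,p,M=tool(); print(np.abs(s['qd']).max())
```

```text
p [0.60056521 0.01872173 0.23264873] angle 1.581211026326578 radius 0.13247743786893193 lat -0.00023982470904898272 f [ 0.68109013 -1.34801964 -1.19621772] w 21.648456317815015 t 15.0833
turn [ 0.0003  0.0016 -0.0005]
1.57 [0.019 0.059 0.01 ]
p [0.60048755 0.01870688 0.23262609] angle 1.5806322178454042 radius 0.13245402579065546 lat -0.00025818564858986267 f [ 2.01384337 -0.12936375 -0.33436334] w 21.363101510013607 t 15.2833
turn [ 0.0002  0.0016 -0.0005]
1.57 [0.018 0.056 0.01 ]
0.0015320323591139322
```

```bash
python3 -c "
from bench import *
print(close_job())"
```

```text
the job is handed in; nothing more can be done
None
```

The job is handed in at about 15 s on the robot's clock: the block is plugged in and let go, and the flap is held upright by its knob. No verdict was reported, so success rests on my own checks.

- **Block:** I took the smaller orange block, which measured about 24 mm square. It went into the well until the arm felt it bottom out, at about 28 N with the tool at z = 0.100 m where 0.1005 m was expected. After letting go, the side picture showed its top within about a pixel of the predicted place. It was still home in the last picture.
- **Flap:** I pinched the knob at the open stop and followed the arc up to about 1.58 rad. That angle comes from how far the tool moved, with the start assumed to be 2.2 rad. The last side picture agrees roughly; half the knob was hidden behind a finger, so it is not a precise second reading.
- **Final hold:** The grip was set to 15 N with the fingers stopped on the knob at about 21.5 mm. Joint speeds were under 0.002 rad/s and the wrist forces about 2 N.
- **Bystanders:** I kept the path clear of the bottle, jar and beaker and felt no unexpected contact. I did not measure their positions again at the end.

None of the checks failed. The well position read from the two cameras differed by 2–3 mm, which did not hinder the fit.

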